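# Open the spray turbine's filter case

## Robot

A 7-joint arm with a two-finger parallel gripper is mounted at the origin on the work surface. World frame = base frame: x ahead of the robot, y to its left, z up, the work surface at z = 0. Lengths are in m, angles in degrees, forces in N, time in s.
With the tool pointing down it reaches from about 0.425 to 0.875 m from the base axis. Payload 4.7 kg.
Tool frame: the origin (TCP) lies midway between the tips of the shut fingers; the grasp point (between the pads) lies 19 mm behind it; z points along the fingers, y is the line along which they close (so a half turn about z gives the same grasp; the last joint's range is limited). The gripper opens to 87 mm and grips with 3 to 60 N. Pads are 19 mm wide; open, the fingers measure 117 mm over their backs; the gripper's body (75 mm by 190 mm) begins 51 mm behind the grasp point.
Start: joints at [-73.39, 18.392, -4.016, 83.108, 1.295, 78.541, -3.26], TCP at [0.177, 0.625, 0.223] pointing down, gripper open.
Joint ranges: [-163.93, 163.93], [-17.29, 119.83], [-79.2, 71.16], [3.27, 140.29], [-89.18, 269.18], [5.43, 117.66], [-154.24, 154.24]. Speed limits (degrees/s): [147.25, 147.25, 180, 180, 180, 180, 180].

## Interface

Orientations are given as [roll, pitch, yaw] about the fixed x, y, z axes, in that order (R = Rz(yaw) Ry(pitch) Rx(roll)).
In Python, from cell import env, viewer, boxes_of, masks_of gives the robot as it stands. The module is installed in compiled form; this text tells all that it offers.
- The arm moves only by the tool apply_moves, never from a script. Its argument "moves" is a list of rows, each a list of 7 numbers: the shift along the tool's x, y, z scaled (see below), then the turn, a rotation vector about the tool's x, y, z scaled (see below), then the opening, from 0 (shut) to 1 (fully open). A call has 1 to 20 rows; each row is the pose to reach, as a shift and turn from the pose commanded when the call began, along the tool's axes at that moment; what a row does not reach only later rows make up. The controller multiplies each number of a shift by 0.2 m and each number of a turn by 1.5 rad. A row lasts 1/10 s, in which the tool goes at most 50 mm and 8.59 degrees, less where a joint would pass 70% of its speed; a pose out of reach is approached as far as the arm can. A call with a number of a shift or a turn outside -1 to 1 is refused whole. A call with a gripper value outside its range is refused whole. The fingers move at their own pace and stop on an object; "grip_force" is the grip in N (left out, the last holds). Time passes only in rows, so rows that repeat a pose let the fingers close. It gives the time, the measured TCP pose, the force, the opening and the grip force at its end, in the units of the state.
- env.get_obs(): the state, without advancing time (a new reading comes with each control period).
- viewer.read_camera(name): name is "side" or "top"; returns the picture (480x640x3 uint8, red, green, blue); there is no depth.
- viewer.get_calibration(name): a dict with "fov_y" (degrees; the focal length in pixels is half the picture's height over the tangent of half this angle, whatever the lens; pixels are square), "cx", "cy" (the principal point, pixels), "position" and "orientation" of the camera in the world. Camera axes: x right, y up, looking along -z (the intrinsics and any distortion apply to the point x, -y, -z); pixel columns grow to the right and rows downward; lengths in m; the calibration is good to about 2 mm. A picture is of the moment at which its call begins. get_calibration takes no time and is no camera call.
- env.sign_off(): hands the job in; it is judged then, once.
Trained networks look in the newest picture that a camera, given by its name, has taken for a name from the list of things; names that differ only in an ending like _2 or _b are one class to them, and where a whole thing is asked for, a point or a joint stands for the part that bears it (a point fixed in the world has none). Each returns a list of dicts, best first, with "conf" (0 to 1); they miss things now and then, are a little off and sometimes report something else, mostly with a low value. They report only what shows in the picture. A call takes as long as a camera call. They do not tell look-alikes from the thing itself.
- boxes_of(camera, target): "location" ([column, row] in pixels, amid what is visible of it).
- masks_of(camera, target): "pixels" (480x640 bool, what is visible of it) and "location" ([column, row] in pixels, amid what is visible of it).
The state is a dict: "time_s": time; "qpos": joint angles; "joint_velocities": joint speeds; "effort": joint torques, N m; "tool_pos": TCP position; "tool_rot": TCP orientation; "force": force on the tool from outside, world axes, zero at the start; "wrist_torque": the same for the moment, N m; "grip_width": finger opening in m; "grasp_force": force on a finger pad.
Only numpy, scipy, OpenCV 4.12 (cv2) and the standard library are available. Lean on these libraries where they do the work, as an engineer would, in place of code of your own. Each camera call takes 0.05 s, during which the arm holds its last target. There are 200 camera calls.

## Task

Open the filter case of the paint sprayer: one after the other, turn its two captive thumbscrews counter-clockwise all the way to loose while the cover is still in place, then lift the cover off by its handle. Set it down gently, without dropping it, flat with the handle up on the two rails of the drying rack, centred and lined up lengthwise with the rack, and let go. Leave the jar, the tin and the brush where they are.

Things in the scene. Friction and masses are not known exactly. Their poses are not given: they have to be found in the camera images.
- case_seat (a point): Filter case of a spray turbine, fixed to the bench: a grey box 250 mm long (its y), 150 mm wide (its x), 72 mm high, with a black hose port on its +x side. This point is the centre of its open top face, on which the cover lies (world height 0.072 m); z is up. A 4 mm high rim runs round the cover with 2 mm play.
- case: The same case; origin at the centre of its underside, on the bench; axes as case_seat.
- cover: The loose cover with its handle and two thumbscrews (0.4 kg in all, varies by 20 %): an aluminium plate 216 mm long (its y), 116 mm wide (its x), 5 mm thick; origin at the centre of the plate's underside, z up out of the plate. The screws' steel feet reach 12 mm below the underside, at y = +88 and -88 mm, and are at most 22 mm long. At the start the cover lies seated on the case with the same axes.
- cover_plate (a point): Centre of the cover's plate, half-way through its 5 mm thickness; axes as the cover.
- cover_handle (a point): Centre of the grip bar of the dark steel bridge handle in the middle of the cover: bar 50 mm long (cover's y), 12 mm wide (cover's x), 12 mm high; its centre lies 36 mm above the plate's top, with 30 mm free under the bar between the posts. Pinch it across its 12 mm width from above.
- screw_a_wing (a point): Grip point of thumbscrew A, on the cover's centre line at y = +88 mm: an upright black wing 28 mm long (its own x), 9 mm thick (its own y), from 4 to 40 mm above the plate's top; this point is on its turning axis, 28 mm above the plate's top. Axes turn with the wing, z up.
- screw_b_wing (a point): Grip point of thumbscrew B, the same as A, at y = -88 mm of the cover.
- screw_a (a joint): Turn of thumbscrew A in rad, growing counter-clockwise seen from above. Range 0 to 1.4, with hard stops. Near 0 it is fastened (wing nearly along the cover's length); at 1.4 it is fully loose: wing across the cover's length, and its foot passes out through a slot in the case. Below about 1.15 the foot still catches under the case. It starts between 0 and 0.35. About 0.05 N m of friction; it stays where it is left, and stays in the cover when that is lifted.
- screw_b (a joint): Turn of thumbscrew B, the same as A.
- rack_top (a point): Drying rack, fixed: a plywood board 240 mm (its y) by 150 mm (its x), 12 mm thick, with two upright wooden rails along its x, 140 mm long and 12 mm wide, at y = +50 and -50 mm. This point is the centre of the rack at the height of the rails' tops (world height 0.045 m); z up. The cover's feet fit outside the rails.
- jar: Bystander: closed jar 48 mm across, 60 mm high, between case and rack; origin under its centre.
- tin: Bystander: closed tin 84 mm across, 100 mm high, beyond them; origin under its centre.
- brush: Bystander: paint brush lying flat, about 160 mm long, in front of the jar; origin under its middle.
Not all that is in view belongs to the job. Several things have the shape of the cover; the one meant has the colours described above.

How it is judged:
By the outcome, as a careful person would: the job done as asked, in the order asked, and still so for the second after the job is handed in, with the robot touching nothing.
It also fails if it takes over 56 s, if anything falls off the work surface, if the arm or the gripper's body presses on something with over 40 N, if the wrist force passes 120 N, or if a joint passes its speed limit or range.

## Working session

There is one attempt and no reset: what is moved stays moved. The work goes in short steps, Python scripts to look and compute and a tool call to move; the robot and the scene stay as the last step left them, time stands still between calls to the robot, and variables do not carry over. Pictures are saved under pics/ and viewed, at most 10 in all, crops included, and the job is handed in when it is done.

Besides the shell and the picture viewer there is one more tool, called as a command line: name --pt "numbers of a row" for each row, then --argument value for the rest. apply_moves: Moves the arm, as the interface text tells. Shifts and turns lie within -1 to 1; 1 stands for 0.2 m of shift or 1.5 rad of turn. Its arguments: {"type":"object","properties":{"moves":{"type":"array","items":{"type":"array","items":{"type":"number","minimum":-1,"maximum":1}}},"grip_force":{"type":"number"}},"required":["moves"]}

```bash
mkdir -p pics; cat > h.py <<'E'
import numpy as np,cv2
from scipy.spatial.transform import Rotation as R
from cell import env,viewer,boxes_of,masks_of
def snap(c,f):
    im=viewer.read_camera(c); cv2.imwrite('pics/'+f,im[:,:,::-1]); return im
E
python3 - <<'E'
from h import *
for c in('top','side'):
    snap(c,c+'0.png'); print(c,viewer.get_calibration(c))
    for t in('cover','case','cover_handle','screw_a_wing','rack_top','jar','tin','brush'):
        try: print(t,[(round(d['conf'],2),np.round(d['location']).tolist()) for d in boxes_of(c,t)][:6])
        except Exception as e: print(t,e)
print(env.get_obs())
E
```

```text
top {'fov_y': 49.91046410713303, 'cx': 313.06646316241404, 'cy': 244.51154511630568, 'position': array([0.32963753, 0.00348399, 0.97384054]), 'orientation': array([ 11.6884561 ,  -0.35634697, -89.44597289])}
cover [(0.9, [181.0, 384.0]), (0.74, [174.0, 232.0])]
case [(0.63, [183.0, 261.0])]
cover_handle [(0.74, [180.0, 385.0]), (0.6, [177.0, 230.0])]
screw_a_wing [(0.79, [177.0, 434.0]), (0.65, [124.0, 233.0])]
rack_top [(0.66, [438.0, 273.0])]
jar [(0.94, [303.0, 226.0])]
tin [(0.74, [312.0, 143.0])]
brush [(0.77, [319.0, 293.0])]
side {'fov_y': 50.574072414296715, 'cx': 315.4816732889966, 'cy': 239.6147732634729, 'position': array([ 0.04500191, -0.55957245,  0.65952057]), 'orientation': array([ 53.05140625,  -0.74856213, -38.36261122])}
cover [(0.93, [153.0, 271.0]), (0.91, [260.0, 195.0])]
case [(0.55, [265.0, 224.0])]
cover_handle [(0.93, [258.0, 197.0]), (0.78, [150.0, 270.0])]
screw_a_wing [(0.69, [236.0, 172.0]), (0.67, [104.0, 278.0])]
rack_top [(0.96, [409.0, 379.0])]
jar [(0.81, [338.0, 259.0])]
tin [(0.95, [395.0, 226.0])]
brush [(0.63, [291.0, 306.0])]
{'time_s': 0.9, 'qpos': array([-73.38811006,  18.39124443,  -4.01641237,  83.10642025,
         1.29516537,  78.54254717,  -3.26036646]), 'joint_velocities': array([-0.05180709,  0.02903159, -0.00680215,  0.04365619, -0.02858707,
       -0.09843854, -0.00188103]), 'effort': array([-1.89388106e-05, -4.91095662e+01, -4.02985951e-01, -3.12772751e+01,
       -6.33796491e-02,  3.33109475e-02,  2.10560239e-05]), 'tool_pos': array([0.17705769, 0.62544078, 0.2226042 ]), 'tool_rot': array([1.79995068e+02, 2.83735526e-03, 1.64196844e+02]), 'force': array([ 0.02681167, -0.10559774, -0.04892093]), 'wrist_torque': array([0.02731648, 0.03441956, 0.05910548]), 'grasp_force': 0.0, 'grip_width': 0.08698953418046554}
```

View pics/top0.png

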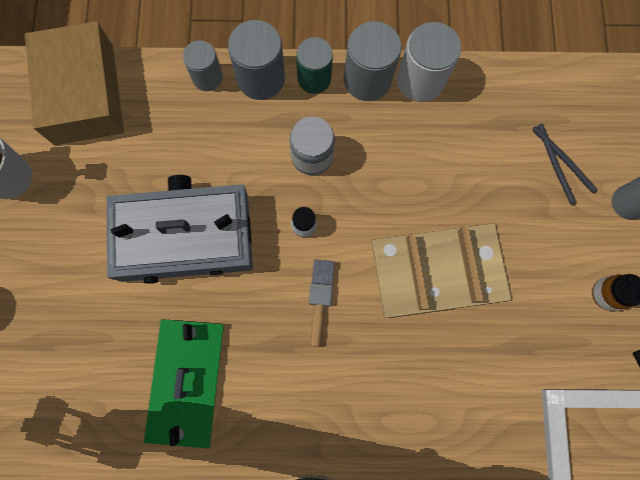

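View pics/side0.png

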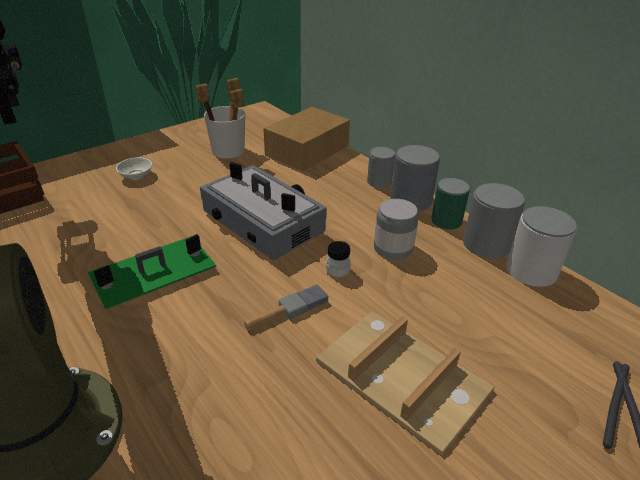

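The top picture shows two candidates: the aluminium cover on the grey case (176,228) and a green look-alike cover at (181,384). By its colours, the one on the case is the cover meant. The hose port at (180,183) puts case +x up in the image, so screw A is the left one (122,231) and screw B the right one (224,222). The rack is at (441,270), the jar at (303,222), the tin at (312,145) and the brush at (320,300). The side view agrees: case at (262,210), green look-alike at (152,270), rack at (405,380).

```bash
python3 - <<'E'
import cv2,numpy as np
a=cv2.imread('pics/top0.png');b=cv2.imread('pics/side0.png')
def crop(i,x,y,w,h,k,step=10):
    c=cv2.resize(i[y:y+h,x:x+w],None,fx=k,fy=k,interpolation=cv2.INTER_CUBIC)
    for u in range(-(-x//step)*step,x+w,step): cv2.line(c,((u-x)*k,0),((u-x)*k,6),(0,0,255),1); cv2.putText(c,str(u),((u-x)*k,16),0,.35,(0,0,255),1)
    for v in range(-(-y//step)*step,y+h,step): cv2.line(c,(0,(v-y)*k),(6,(v-y)*k),(0,0,255),1); cv2.putText(c,str(v),(8,(v-y)*k+4),0,.35,(0,0,255),1)
    return c
cv2.imwrite('pics/c1.png',crop(a,100,175,158,110,5))
cv2.imwrite('pics/c2.png',crop(b,195,155,135,105,5))
E
```

```text
(no output)
```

View pics/c1.png

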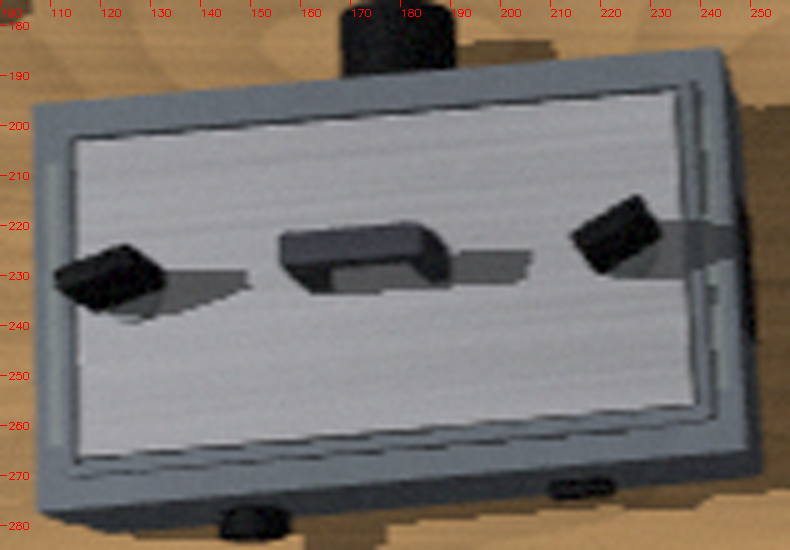

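View pics/c2.png

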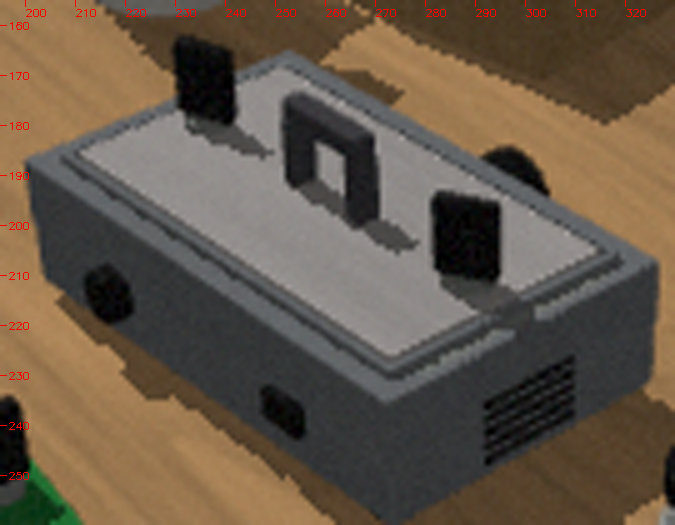

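The crop confirms the choice: brushed-aluminium plate in the grey case, with plate corners (115,203), (235,193), (238,256), (116,266). Wing A is at about (122,230), wing B at about (222,222) and the handle at about (173,226). Next I'll look at the rack and fit the poses.

```bash
cat >> h.py <<'E'
def proj(c,P):
    k=viewer.get_calibration(c); f=240/np.tan(np.radians(k['fov_y']/2))
    q=R.from_euler('xyz',k['orientation'],degrees=True).inv().apply(np.atleast_2d(P)-k['position'])
    return np.c_[k['cx']+f*q[:,0]/-q[:,2],k['cy']-f*q[:,1]/-q[:,2]]
def place(p,L,):  # p=x,y,yaw(rad); L local pts (z world)
    c,s=np.cos(p[2]),np.sin(p[2]); L=np.atleast_2d(L)
    return np.c_[p[0]+c*L[:,0]-s*L[:,1],p[1]+s*L[:,0]+c*L[:,1],L[:,2]]
def rect(w,l,z): return [[w/2,l/2,z],[w/2,-l/2,z],[-w/2,-l/2,z],[-w/2,l/2,z]]
E
python3 - <<'E'
from h import *
from scipy.optimize import least_squares
L=np.array(rect(.116,.216,.077)+rect(.150,.250,.072))
T=np.array([[115.2,202.6],[235.2,193],[238.4,256],[116,266.4],[106.8,196.2],[244,185],[249.6,265.4],[108,277.4]])
S=np.array([[252.6,168.4],[316,205],[273.6,226.4],[210.6,186],[253,165.4],[326.4,207.6],[272,235.4],[200.2,187.4]])
for nm,use in (('both','ts'),('top','t'),('side','s')):
    f=lambda p:np.r_[(proj('top',place(p,L))-T).ravel() if 't' in use else [],(proj('side',place(p,L))-S).ravel() if 's' in use else []]
    r=least_squares(f,[.5,.25,.1]); print(nm,r.x[:2],np.degrees(r.x[2]),'rms',np.sqrt(np.mean(r.fun**2)))
    if nm=='both': print(r.fun.reshape(-1,2).round(1).tolist()); np.save('case.npy',r.x)
from scipy.spatial import ConvexHull
p=np.load('case.npy')
ims={c:cv2.imread(f'pics/{c}0.png').max(2) for c in('top','side')}
def wing(y,th):
    C=place(p,[[0,y,0]])[0]
    B=[[a,b,z] for a in(-.014,.014) for b in(-.0045,.0045) for z in(.081,.117)]
    return place([C[0],C[1],p[2]+th],B)
for n,y in(('A',.088),('B',-.088)):
  for c in('top','side'):
    best=[]
    for th in range(0,180,3):
      for dx in range(-3,4):
        for dy in range(-3,4):
          m=np.zeros((480,640),np.uint8); h=cv2.convexHull((proj(c,wing(y,np.radians(th)))+[dx*.5,dy*.5]).astype(np.float32))
          cv2.fillConvexPoly(m,np.round(h*16).astype(np.int32),1,shift=4)
          cen=h.mean(0)[0]; w=np.zeros_like(m); cv2.circle(w,tuple(int(v) for v in cen),20,1,-1)
          k=(ims[c]<38)&(w>0); best.append(((k&(m>0)).sum()/(k|(m>0)).sum(),th,dx*.5,dy*.5))
    print(n,c,sorted(best)[-4:])
a=cv2.imread('pics/top0.png');b=cv2.imread('pics/side0.png')
def crop(i,x,y,w,h,k,step=10):
    c=cv2.resize(i[y:y+h,x:x+w],None,fx=k,fy=k,interpolation=cv2.INTER_CUBIC)
    for u in range(-(-x//step)*step,x+w,step): cv2.line(c,((u-x)*k,0),((u-x)*k,6),(0,0,255),1); cv2.putText(c,str(u),((u-x)*k,16),0,.35,(0,0,255),1)
    for v in range(-(-y//step)*step,y+h,step): cv2.line(c,(0,(v-y)*k),(6,(v-y)*k),(0,0,255),1); cv2.putText(c,str(v),(8,(v-y)*k+4),0,.35,(0,0,255),1)
    return c
cv2.imwrite('pics/c3.png',crop(a,365,215,155,110,5))
E
```

```text
both [0.5402186  0.24259698] 5.534127255389413 rms 0.7257586979461783
[[0.6, 0.5], [0.5, 0.3], [1.0, 0.1], [0.5, 0.1], [0.6, -0.6], [0.9, -0.5], [0.4, -0.2], [-0.1, -0.1], [-1.2, -1.2], [-0.8, -0.9], [-0.7, -0.5], [-0.5, -1.5], [-0.2, -1.2], [0.2, -1.2], [-0.1, -0.3], [-0.7, -1.2]]
top [0.5401267  0.24358445] 5.58030458185037 rms 0.3290619631269295
side [0.53901753 0.23894002] 5.407873094205116 rms 0.48769261223510524Traceback (most recent call last):
  File "<stdin>", line 23, in <module>
  File "h.py", line 7, in proj
    k=viewer.get_calibration(c); f=240/np.tan(np.radians(k['fov_y']/2))
ValueError: time passes only in moves, steps and waits
```

```bash
cat >> h.py <<'E'
CAL={c:viewer.get_calibration(c) for c in('top','side')}
def proj(c,P):
    k=CAL[c]; f=240/np.tan(np.radians(k['fov_y']/2))
    q=R.from_euler('xyz',k['orientation'],degrees=True).inv().apply(np.atleast_2d(P)-k['position'])
    return np.c_[k['cx']+f*q[:,0]/-q[:,2],k['cy']-f*q[:,1]/-q[:,2]]
def crop(i,x,y,w,h,k,step=10):
    c=cv2.resize(i[y:y+h,x:x+w],None,fx=k,fy=k,interpolation=cv2.INTER_CUBIC)
    for u in range(-(-x//step)*step,x+w,step): cv2.line(c,((u-x)*k,0),((u-x)*k,6),(0,0,255),1); cv2.putText(c,str(u),((u-x)*k,16),0,.35,(0,0,255),1)
    for v in range(-(-y//step)*step,y+h,step): cv2.line(c,(0,(v-y)*k),(6,(v-y)*k),(0,0,255),1); cv2.putText(c,str(v),(8,(v-y)*k+4),0,.35,(0,0,255),1)
    return c
def wingfit(p,ims,bs=('A','B')):
  for n,y in(('A',.088),('B',-.088)):
   if n not in bs: continue
   for c in ims:
    best=[]
    C=place(p,[[0,y,0]])[0]
    B=[[a,b,z] for a in(-.014,.014) for b in(-.0045,.0045) for z in(.081,.117)]
    for th in range(0,180,3):
      P=proj(c,place([C[0],C[1],p[2]+np.radians(th)],B))
      for dx in range(-4,5):
        for dy in range(-4,5):
          m=np.zeros((480,640),np.uint8); h=cv2.convexHull((P+[dx*.5,dy*.5]).astype(np.float32))
          cv2.fillConvexPoly(m,np.round(h*16).astype(np.int32),1,shift=4)
          cen=P.mean(0); w=np.zeros_like(m); cv2.circle(w,tuple(int(v) for v in cen),20,1,-1)
          k=(ims[c].max(2)<38)&(w>0); best.append((round((k&(m>0)).sum()/(k|(m>0)).sum(),3),th,dx*.5,dy*.5))
    print(n,c,'wing x-axis deg rel cover x:',sorted(best)[-4:])
E
python3 - <<'E'
from h import *
ims={c:cv2.imread(f'pics/{c}0.png') for c in('top','side')}
wingfit(np.load('case.npy'),ims)
cv2.imwrite('pics/c3.png',np.hstack([crop(ims['top'],365,215,155,110,3),crop(ims['side'],310,300,110*17//10,150,2)[:330,:330] if 0 else cv2.resize(ims['side'][305:455,310:500],None,fx=1.7,fy=2.2)[:330]]))
cv2.imwrite('pics/c3.png',crop(ims['top'],365,215,155,110,5))
E
```

```text
A top wing x-axis deg rel cover x: [(np.float64(0.756), 93, -0.5, 0.0), (np.float64(0.761), 90, -0.5, 0.0), (np.float64(0.764), 93, -1.5, 0.0), (np.float64(0.768), 90, -1.5, 0.0)]
A side wing x-axis deg rel cover x: [(np.float64(0.814), 87, -0.5, 0.5), (np.float64(0.815), 87, 0.0, 1.0), (np.float64(0.82), 87, 0.0, 0.5), (np.float64(0.821), 90, 0.0, 1.0)]
B top wing x-axis deg rel cover x: [(np.float64(0.737), 120, -0.5, 0.0), (np.float64(0.74), 123, -1.0, 0.0), (np.float64(0.749), 123, -2.0, 0.0), (np.float64(0.749), 123, -1.0, -1.0)]
B side wing x-axis deg rel cover x: [(np.float64(0.682), 90, 0.0, 1.5), (np.float64(0.684), 87, 0.0, 1.0), (np.float64(0.687), 90, 0.0, 0.5), (np.float64(0.687), 90, 0.0, 1.0)]
```

View pics/c3.png

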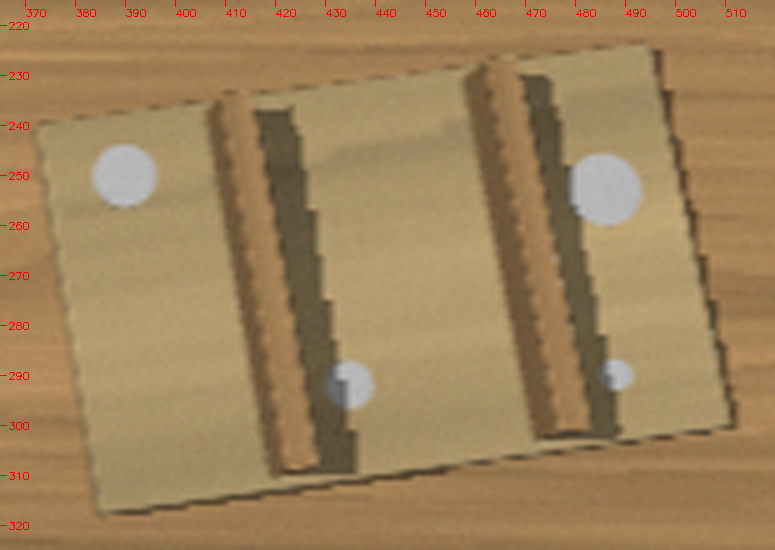

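```bash
python3 - <<'E'
from h import *
ims={c:cv2.imread(f'pics/{c}0.png') for c in('top','side')}
p=np.load('case.npy')
for c in ims:
    for d in masks_of(c,'screw_a_wing')[:4]:
        print(c,d['conf'],np.round(d['location'],1),d['pixels'].sum())
print(ims['top'][225:238,108:140].max(2))
for T in (38,50,60):
  for n,y in(('A',.088),('B',-.088)):
    C=place(p,[[0,y,0]])[0]
    B=[[a,b,z] for a in(-.014,.014) for b in(-.0045,.0045) for z in(.081,.117)]
    for c in ims:
      res=[]
      for th in range(75,136,4):
        P=proj(c,place([C[0],C[1],p[2]+np.radians(th)],B)); b=0
        for dx in np.arange(-2,2.1,.5):
          for dy in np.arange(-2,2.1,.5):
            m=np.zeros((480,640),np.uint8)
            cv2.fillConvexPoly(m,np.round(cv2.convexHull((P+[dx,dy]).astype(np.float32))*16).astype(np.int32),1,shift=4)
            w=np.zeros_like(m); cv2.circle(w,tuple(int(v) for v in P.mean(0)),20,1,-1)
            k=(ims[c].max(2)<T)&(w>0); b=max(b,(k&(m>0)).sum()/(k|(m>0)).sum())
        res.append(round(float(b),2))
      print(T,n,c,res)
# rack
from scipy.optimize import least_squares
L=np.array(rect(.150,.240,.012)+[[.07,.056,.045],[.07,.044,.045],[-.07,.044,.045],[-.07,.056,.045],[.07,-.044,.045],[.07,-.056,.045],[-.07,-.056,.045],[-.07,-.044,.045]])
g=lambda *a:[(np.array(v)/5+[365,215]) for v in a]
TT=np.array(g((37,125),(652,44),(737,427),(100,513),(217,97),(248,93),(320,468),(282,472),(478,64),(513,58),(590,430),(553,434)))
r=least_squares(lambda q:(proj('top',place(q,L))-TT).ravel(),[.45,-.2,.1]);print('rack',r.x,np.degrees(r.x[2]),r.fun.reshape(-1,2).round(1).tolist())
np.save('rack.npy',r.x); print(proj('side',place(r.x,L)).round(1).tolist())
E
```

```text
top 0.71 [176.1 433.3] 232
top 0.63 [123.3 231.1] 221
top 0.43 [223.1 221.3] 199
side 0.67 [236.2 169.8] 197
side 0.62 [288.7 200.3] 250
side 0.57 [103.  276.2] 308
side 0.49 [257.6 195.9] 3196
[[113 122 133 126 117 108  94 126 164 166 164 141  69  22  24  28  30  26
   12  35 117 165 162 163 167 164 164 162 165 162 163 160]
 [113 121 133 126 118 110  91 127 142  82  52  30  30  21  26  23  26  23
   14   2  35  93 145 166 165 166 161 166 162 162 158 164]
 [115 123 130 128 120 100  57  34  31  31  30  28  22  29  30  26  29  30
   21   9  22  17  63 130 164 161 161 161 163 162 162 161]
 [114 121 131 108  60  39  30  30  30  31  31  23  32  29  26  19  21  15
    6  10   9  10   7  32 119 166 165 165 164 167 165 164]
 [116 122 104  29  26  31  34  28  31  33  34  31  30  21   9   3  16  12
    6  13   7  12   2  10  32  70  85  88  84  86  87  87]
 [117 126 102  28  31  37  36  36  39  33  25  16  15  13  13  10   3   9
    8   0  14  13   1  11  30  67  87  87  80  89  87  83]
 [118 126 113  62  40  36  32  26  13  14   4  15   8   0  18   2   8   7
    3  17   8  16  14   7  15  58 
[... 1795 characters left out ...]
79, 0.83, 0.87, 0.85, 0.84, 0.83, 0.8, 0.79, 0.77, 0.77, 0.75, 0.75, 0.74, 0.73]
60 B top [0.58, 0.6, 0.64, 0.65, 0.67, 0.68, 0.71, 0.74, 0.76, 0.79, 0.79, 0.78, 0.8, 0.77, 0.76, 0.72]
60 B side [0.56, 0.59, 0.63, 0.65, 0.65, 0.64, 0.65, 0.64, 0.63, 0.63, 0.63, 0.63, 0.62, 0.62, 0.62, 0.62]
rack [ 0.4821507  -0.24220313  0.14575625] 8.35121811411667 [[-0.6, -0.1], [-0.6, -0.3], [-1.0, 0.4], [-0.4, 0.8], [0.1, -0.2], [0.3, -0.3], [-0.5, 0.1], [0.5, 0.2], [0.9, -0.7], [0.3, -0.3], [0.1, 0.1], [0.9, 0.2]]
[[371.8, 308.3], [494.2, 384.8], [441.8, 450.2], [314.6, 355.2], [401.4, 314.4], [407.2, 318.0], [353.6, 366.2], [347.6, 361.8], [453.2, 346.0], [459.9, 350.1], [408.3, 405.6], [401.3, 400.6]]
```

```bash
cat >> h.py <<'E'
def unproj(c,uv,z):
    k=CAL[c]; f=240/np.tan(np.radians(k['fov_y']/2)); uv=np.atleast_2d(uv)
    d=R.from_euler('xyz',k['orientation'],degrees=True).apply(np.c_[(uv[:,0]-k['cx'])/f,-(uv[:,1]-k['cy'])/f,-np.ones(len(uv))])
    return k['position']+d*((z-k['position'][2])/d[:,2])[:,None]
def topface(im,p,y,r=14,lo=19,hi=46):
    C=place(p,[[0,y,.117]])[0]; u=proj('top',C)[0]
    g=cv2.GaussianBlur(im.max(2).astype(np.float32),(3,3),0); v,w=np.nonzero((g>lo)&(g<hi)); uv=np.c_[w,v]
    # keep the part whose unprojection is near C
    m=np.zeros((480,640),np.uint8); s=np.hypot(*(uv-u).T)<r; m[uv[s,1],uv[s,0]]=1
    n,lab,st,ce=cv2.connectedComponentsWithStats(cv2.morphologyEx(m,cv2.MORPH_OPEN,np.ones((2,2),np.uint8)))
    i=1+st[1:,4].argmax(); v,w=np.nonzero(lab==i)
    W=unproj('top',np.c_[w,v],.117)[:,:2]; e,V=np.linalg.eigh(np.cov(W.T)); d=V[:,1]
    return W.mean(0),C[:2],np.degrees(np.arctan2(d[1],d[0])-p[2])%180,np.sqrt(12*e),len(W)
E
python3 - <<'E'
from h import *
im=cv2.imread('pics/top0.png'); p=np.load('case.npy')
print(im[213:232,208:236].max(2))
for y in(.088,-.088):
  for lo in (16,19,22): print(y,topface(im,p,y,lo=lo))
from scipy.optimize import least_squares
L=np.array(rect(.150,.240,.012)); rk=np.load('rack.npy')
S=np.array([[375,312],[493.5,388],[441,452],[317,359]])
r=least_squares(lambda q:(proj('side',place(q,L))-S).ravel(),rk);print('rack side',r.x,np.degrees(r.x[2]),r.fun.reshape(-1,2).round(1).tolist())
E
```

```text
[[155 155 156 154 155 151 153 153 154 157 155 155 155 153 153 154 155 155
  153 152 155 157 158 157 155 154 156 129]
 [157 155 155 156 154 154 154 154 154 156 154 153 158 156 156 155 153 133
   66  41 111 158 154 157 156 159 156 131]
 [152 154 154 158 157 158 157 155 156 157 158 157 159 159 159 135  69  22
   30  22  56 120 160 158 159 157 155 129]
 [158 158 159 157 155 161 159 159 160 160 158 158 157 132  74  45  29  26
    6  22  22 107 152 155 154 155 152 136]
 [160 161 159 159 157 158 155 155 157 154 154 154 131  72  24  26  24  22
   20  22  20  56 122 156 154 154 155 138]
 [154 155 155 149 157 154 152 153 155 153 131  68  22  22  20  29  21  21
   21   7  14  17  56 121 154 156 154 144]
 [152 154 158 153 155 156 154 157 132  70  45  26  27  20  29  26  25  18
    9   8   6  16   5  63  87  86  84  89]
 [154 156 154 155 152 154 153 128  67  24  23  21  24  25  30  27  19  10
   17   7  12   7   9  32  70  87  87  86]
 [155 152 153 154 154 140  93  28  31  23  28  25  27  29  21  14  18  11
    8  11  14   5  16  17  57  84  83  84]
 [157 155 154 156 156 129  67  25  25  28  26  
[... 1395 characters left out ...]
6721]), 58)
0.088 (array([0.52995851, 0.33033369]), array([0.531732  , 0.33018681]), np.float64(108.43440823974932), array([0.00606866, 0.02498474]), 50)
-0.088 (array([0.54749543, 0.15501114]), array([0.5487052 , 0.15500716]), np.float64(118.32329726418492), array([0.00662963, 0.02422716]), 53)
-0.088 (array([0.54718022, 0.15613222]), array([0.5487052 , 0.15500716]), np.float64(121.31420491303817), array([0.00615255, 0.0230467 ]), 45)
-0.088 (array([0.54658352, 0.15761375]), array([0.5487052 , 0.15500716]), np.float64(116.6083064389856), array([0.00552455, 0.01739405]), 31)
rack side [ 0.47972605 -0.24646048  0.13439241] 7.700117793423876 [[-1.7, -2.0], [2.1, 0.3], [0.9, 1.8], [-1.7, -2.2]]
```

A is about 109° from the cover's x axis (joint about 0.17) and B about 119° (about 0.34), both inside the stated start range. Next: a helper to plan moves.

```bash
cat > plan.py <<'E'
import sys
from h import *
def state():
    o=env.get_obs(); print('t %.1f pos %s rot %s F %s M %s w %.4f gf %.1f'%(o['time_s'],o['tool_pos'].round(4),o['tool_rot'].round(2),o['force'].round(1),o['wrist_torque'].round(2),o['grip_width'],o['grasp_force'])); return o
def to(o,x,y,z,yaw):
    Rt=R.from_euler('xyz',o['tool_rot'],degrees=True); d=Rt.inv().apply(np.array([x,y,z])-o['tool_pos'])/.2
    w=(Rt.inv()*R.from_euler('xyz',[180,0,yaw],degrees=True)).as_rotvec()/1.5
    print([x,y,z,yaw],'->',np.r_[d,w].round(3).tolist())
if __name__=='__main__':
    o=state()
    for a in sys.argv[1:]: to(o,*map(float,a.split(',')))
E
python3 plan.py 0.354,0.478,0.223,139 0.531,0.33,0.20,114.5; python3 -c "
from h import *
print(unproj('side',[[228,155]],0),unproj('side',[[135,178]],0))"
```

```text
t 1.0 pos [0.177  0.6255 0.2226] rot [180.    0.  164.2] F [-0.6  0.1 -0.3] M [ 0.    0.07 -0.05] w 0.0869 gf 0.0
[0.354, 0.478, 0.223, 139.0] -> [-1.052, -0.469, -0.002, 0.0, 0.0, 0.293]
[0.531, 0.33, 0.2, 114.5] -> [-2.105, -0.94, 0.113, 0.0, 0.0, 0.578]
[[0.64521508 0.57404747 0.        ]] [[0.39224327 0.60733359 0.        ]]
```

apply_moves --pt "-0.95 -0.43 0 0 0 0.29 0.45" --pt "-0.95 -0.43 0 0 0 0.29 0.45" --pt "-0.95 -0.43 0 0 0 0.29 0.45" --pt "-0.95 -0.43 0 0 0 0.29 0.45" --pt "-0.95 -0.43 0 0 0 0.29 0.45" --pt "-0.95 -0.43 0 0 0 0.29 0.45" --pt "-0.95 -0.43 0 0 0 0.29 0.45" --grip_force 30

```text
time_s: 1.7
tool_pos: [0.335, 0.4921, 0.2226]
tool_rot: [180.0, -0.1, 139.4]
force: [-1.4, -0.1, -0.1]
grip_width: 0.0417
grasp_force: 0.0
```

```bash
python3 plan.py 0.531,0.33,0.15,114.5
```

```text
t 1.7 pos [0.335  0.4921 0.2226] rot [ 1.7999e+02 -8.0000e-02  1.3937e+02] F [-1.4 -0.1 -0.1] M [-0.02  0.02 -0.01] w 0.0417 gf 0.0
[0.531, 0.33, 0.15, 114.5] -> [-1.272, 0.023, 0.361, -0.0, -0.001, 0.289]
```

apply_moves --pt "-0.98 0.02 0.1 0 0 0.289 0.45" --pt "-0.98 0.02 0.1 0 0 0.289 0.45" --pt "-0.98 0.02 0.1 0 0 0.289 0.45" --pt "-0.98 0.02 0.1 0 0 0.289 0.45" --pt "-0.98 0.02 0.1 0 0 0.289 0.45" --pt "-0.98 0.02 0.1 0 0 0.289 0.45" --pt "-0.98 0.02 0.1 0 0 0.289 0.45"

```text
time_s: 2.4
tool_pos: [0.4854, 0.3691, 0.2024]
tool_rot: [-180.0, -0.1, 114.7]
force: [-0.1, -0.0, -0.0]
grip_width: 0.0389
grasp_force: 0.0
```

```bash
python3 plan.py 0.531,0.33,0.15,114.5 0.531,0.33,0.087,114.5
```

```text
t 2.4 pos [0.4854 0.3691 0.2024] rot [-1.7996e+02 -9.0000e-02  1.1471e+02] F [-0.1 -0.  -0. ] M [-0.    0.01  0.02] w 0.0389 gf 0.0
[0.531, 0.33, 0.15, 114.5] -> [-0.273, 0.126, 0.262, -0.0, -0.001, 0.002]
[0.531, 0.33, 0.087, 114.5] -> [-0.274, 0.126, 0.577, -0.0, -0.001, 0.002]
```

apply_moves --pt "-0.273 0.126 0.3 0 0 0.002 0.45" --pt "-0.273 0.126 0.3 0 0 0.002 0.45" --pt "-0.273 0.126 0.3 0 0 0.002 0.45" --pt "-0.273 0.126 0.3 0 0 0.002 0.45"

```text
time_s: 2.8
tool_pos: [0.5316, 0.3287, 0.1421]
tool_rot: [-179.9, -0.1, 114.4]
force: [-0.6, -0.9, 0.5]
grip_width: 0.0393
grasp_force: 0.0
```

```bash
python3 - <<'E'
from h import *
s=snap('side','s1.png')[:,:,::-1]; t=snap('top','t1.png')[:,:,::-1]
o=env.get_obs(); T=o['tool_pos']; print(T,o['tool_rot'])
for c,i in(('side',s),('top',t)): cv2.drawMarker(i:=i.copy(),tuple(int(round(v)) for v in proj(c,T)[0]),(0,0,255),0,6); globals()[c+'i']=i
cv2.imwrite('pics/c4.png',np.hstack([cv2.resize(sidei[100:240,170:330],None,fx=2.4,fy=2.4,interpolation=2),cv2.resize(topi[160:300,70:230],None,fx=2.4,fy=2.4,interpolation=2)]))
E
python3 plan.py 0.531,0.33,0.087,114.5
```

```text
[0.53190478 0.32998857 0.14365184] [ 1.79916016e+02 -1.09615345e-01  1.14497671e+02]
t 2.9 pos [0.5319 0.33   0.1437] rot [ 1.7992e+02 -1.1000e-01  1.1450e+02] F [0.  0.6 0.3] M [-0.05  0.06  0.03] w 0.0390 gf 0.0
[0.531, 0.33, 0.087, 114.5] -> [0.001, -0.005, 0.283, 0.001, -0.001, -0.0]
```

View pics/c4.png

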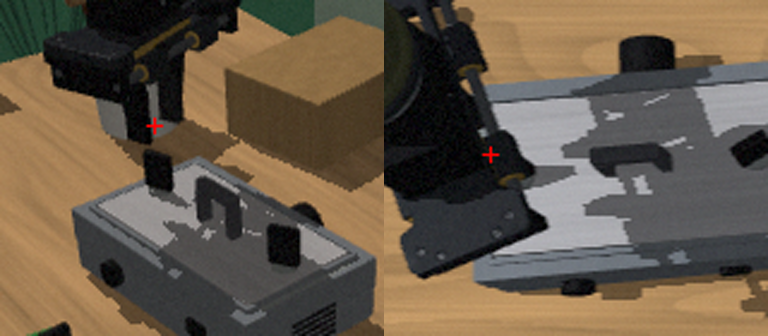

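The side view shows the open fingers, crop (155,125), straddling right above wing A, crop (157,172). I'll descend and close.

apply_moves --pt "0 0 0.15 0 0 0 0.45" --pt "0 0 0.283 0 0 0 0.45" --pt "0 0 0.283 0 0 0 0.45" --pt "0 0 0.283 0 0 0 0.45" --pt "0 0 0.283 0 0 0 0" --pt "0 0 0.283 0 0 0 0" --pt "0 0 0.283 0 0 0 0" --pt "0 0 0.283 0 0 0 0" --pt "0 0 0.283 0 0 0 0" --grip_force 25

```text
time_s: 3.8
tool_pos: [0.5334, 0.327, 0.0864]
tool_rot: [179.9, -0.0, 114.3]
force: [0.3, 0.3, 2.2]
grip_width: 0.0088
grasp_force: 25.0
```

```bash
python3 plan.py 0.531,0.33,0.087,187
```

```text
t 3.8 pos [0.5334 0.327  0.0864] rot [ 1.7995e+02 -2.0000e-02  1.1426e+02] F [0.3 0.3 2.2] M [-0.17  0.11 -0.08] w 0.0088 gf 25.0
[0.531, 0.33, 0.087, 187.0] -> [0.019, -0.005, -0.003, 0.001, 0.0, -0.846]
```

apply_moves --pt "0 0 0 0 0 -0.06 0" --pt "0 0 0 0 0 -0.12 0" --pt "0 0 0 0 0 -0.18 0" --pt "0 0 0 0 0 -0.24 0" --pt "0 0 0 0 0 -0.3 0" --pt "0 0 0 0 0 -0.36 0" --pt "0 0 0 0 0 -0.42 0" --pt "0 0 0 0 0 -0.48 0" --pt "0 0 0 0 0 -0.54 0" --pt "0 0 0 0 0 -0.6 0" --pt "0 0 0 0 0 -0.66 0" --pt "0 0 0 0 0 -0.72 0" --pt "0 0 0 0 0 -0.77 0" --pt "0 0 0 0 0 -0.77 0" --pt "0 0 0 0 0 -0.77 0"

```text
time_s: 5.3
tool_pos: [0.5348, 0.3299, 0.0868]
tool_rot: [179.7, 0.3, -179.5]
force: [4.2, 5.9, -3.0]
grip_width: 0.0088
grasp_force: 25.0
```

```bash
python3 plan.py 0.531,0.33,0.087,187
```

```text
t 5.3 pos [0.5348 0.3299 0.0868] rot [ 179.7     0.27 -179.49] F [ 4.2  5.9 -3. ] M [ 1.22 -0.92  0.01] w 0.0088 gf 25.0
[0.531, 0.33, 0.087, 187.0] -> [0.019, 0.001, -0.001, 0.003, 0.003, -0.076]
```

apply_moves --pt "0 0 0 0 0 -0.02 0" --pt "0 0 0 0 0 -0.04 0" --pt "0 0 0 0 0 -0.06 0" --pt "0 0 0 0 0 -0.06 0" --pt "0 0 0 0 0 -0.06 0"

```text
time_s: 5.8
tool_pos: [0.5347, 0.3303, 0.0868]
tool_rot: [179.7, 0.3, -174.3]
force: [4.2, 6.0, -2.6]
grip_width: 0.0089
grasp_force: 25.0
```

```bash
python3 plan.py
```

```text
t 5.8 pos [0.5347 0.3303 0.0868] rot [ 179.69    0.3  -174.33] F [ 4.2  6.  -2.6] M [ 1.38 -0.93  0.01] w 0.0089 gf 25.0
```

apply_moves --pt "0 0 0 0 0 -0.02 0" --pt "0 0 0 0 0 -0.04 0" --pt "0 0 0 0 0 -0.04 0" --pt "0 0 0 0 0 -0.04 0"

```text
time_s: 6.2
tool_pos: [0.5346, 0.3305, 0.0869]
tool_rot: [179.7, 0.3, -171.0]
force: [4.1, 6.5, -3.1]
grip_width: 0.0094
grasp_force: 25.0
```

```bash
python3 plan.py
```

```text
t 6.2 pos [0.5346 0.3305 0.0869] rot [ 179.68    0.31 -170.96] F [ 4.1  6.5 -3.1] M [ 1.55 -0.89 -0.41] w 0.0094 gf 25.0
```

The wrist moment about z jumped to -0.41 N m and the fingers were pushed apart, so screw A is at its stop at about 186–188°. I'll release and move to B.

apply_moves --pt "0 0 0 0 0 0.03 0" --pt "0 0 0 0 0 0.03 0.4" --pt "0 0 0 0 0 0.03 0.4" --pt "0 0 0 0 0 0.03 0.4" --pt "0 0 -0.15 0 0 0.03 0.4" --pt "0 0 -0.32 0 0 0.03 0.4" --pt "0 0 -0.32 0 0 0.03 0.4" --pt "0 0 -0.32 0 0 0.03 0.4"

```text
time_s: 7.0
tool_pos: [0.5336, 0.3266, 0.1509]
tool_rot: [180.0, 0.1, -173.6]
force: [0.1, -0.4, -0.6]
grip_width: 0.0344
grasp_force: 0.0
```

```bash
python3 plan.py 0.548,0.155,0.15,124.5 
```

```text
t 7.0 pos [0.5336 0.3266 0.1509] rot [ 1.7997e+02  9.0000e-02 -1.7357e+02] F [ 0.1 -0.4 -0.6] M [-0.02  0.02 -0.02] w 0.0344 gf 0.0
[0.548, 0.155, 0.15, 124.5] -> [0.025, -0.861, 0.004, 0.001, 0.001, 0.721]
```

apply_moves --pt "0.03 -0.22 0 0 0 0.1 0.45" --pt "0.03 -0.44 0 0 0 0.2 0.45" --pt "0.03 -0.66 0 0 0 0.3 0.45" --pt "0.03 -0.856 0 0 0 0.4 0.45" --pt "0.03 -0.856 0 0 0 0.5 0.45" --pt "0.03 -0.856 0 0 0 0.6 0.45" --pt "0.03 -0.856 0 0 0 0.721 0.45" --pt "0.03 -0.856 0 0 0 0.721 0.45" --pt "0.03 -0.856 0 0 0 0.721 0.45" --pt "0.03 -0.856 0 0 0 0.721 0.45" --pt "0.03 -0.856 0 0 0 0.721 0.45"

```text
time_s: 8.1
tool_pos: [0.546, 0.1559, 0.1494]
tool_rot: [-179.9, -0.0, 124.5]
force: [-0.3, 0.8, 0.0]
grip_width: 0.0391
grasp_force: 0.0
```

```bash
python3 plan.py 0.5495,0.156,0.087,124.5;  python3 - <<'E'
from h import *
s=snap('side','s2.png')[:,:,::-1]; t=snap('top','t2.png')[:,:,::-1]
cv2.imwrite('pics/c5.png',np.hstack([cv2.resize(s[100:240,190:350],None,fx=2.4,fy=2.4,interpolation=2),cv2.resize(t[160:300,90:250],None,fx=2.4,fy=2.4,interpolation=2)]))
E
```

```text
t 8.1 pos [0.546  0.1559 0.1494] rot [-1.7994e+02 -1.0000e-02  1.2453e+02] F [-0.3  0.8  0. ] M [-0.03 -0.05  0.01] w 0.0391 gf 0.0
[0.5495, 0.156, 0.087, 124.5] -> [-0.009, 0.015, 0.312, -0.001, -0.0, 0.0]
```

View pics/c5.png

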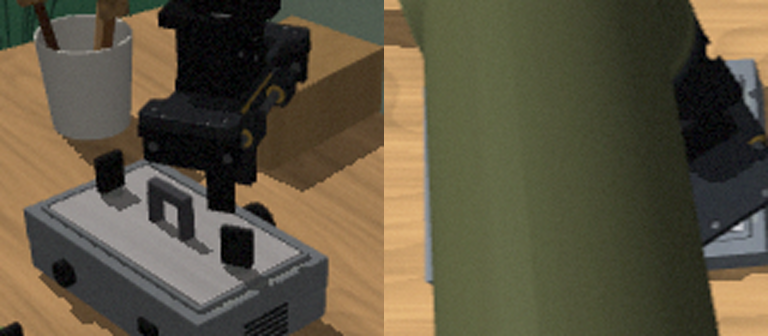

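Wing A now stands across the cover at crop (108,172). The gripper at (220,200) is above wing B at (237,245). Descend and close.

apply_moves --pt "-0.009 0.015 0.15 0 0 0 0.45" --pt "-0.009 0.015 0.312 0 0 0 0.45" --pt "-0.009 0.015 0.312 0 0 0 0.45" --pt "-0.009 0.015 0.312 0 0 0 0.45" --pt "-0.009 0.015 0.312 0 0 0 0" --pt "-0.009 0.015 0.312 0 0 0 0" --pt "-0.009 0.015 0.312 0 0 0 0" --pt "-0.009 0.015 0.312 0 0 0 0" --pt "-0.009 0.015 0.312 0 0 0 0"

```text
time_s: 9.1
tool_pos: [0.5497, 0.1559, 0.088]
tool_rot: [-180.0, 0.0, 124.5]
force: [-1.4, -0.4, 2.1]
grip_width: 0.0087
grasp_force: 25.0
```

```bash
python3 plan.py 0.5495,0.156,0.087,178.5
```

```text
t 9.1 pos [0.5497 0.1559 0.088 ] rot [-179.97    0.    124.49] F [-1.4 -0.4  2.1] M [-0.24  0.4  -0.  ] w 0.0087 gf 25.0
[0.5495, 0.156, 0.087, 178.5] -> [0.001, -0.001, 0.005, -0.0, -0.0, -0.628]
```

apply_moves --pt "0 0 0 0 0 -0.06 0" --pt "0 0 0 0 0 -0.12 0" --pt "0 0 0 0 0 -0.18 0" --pt "0 0 0 0 0 -0.24 0" --pt "0 0 0 0 0 -0.3 0" --pt "0 0 0 0 0 -0.36 0" --pt "0 0 0 0 0 -0.42 0" --pt "0 0 0 0 0 -0.48 0" --pt "0 0 0 0 0 -0.54 0" --pt "0 0 0 0 0 -0.6 0" --pt "0 0 0 0 0 -0.65 0" --pt "0 0 0 0 0 -0.68 0" --pt "0 0 0 0 0 -0.7 0" --pt "0 0 0 0 0 -0.7 0"

```text
time_s: 10.5
tool_pos: [0.5495, 0.1555, 0.088]
tool_rot: [-180.0, -0.1, -175.3]
force: [-4.3, -1.6, 4.9]
grip_width: 0.0091
grasp_force: 25.0
```

```bash
python3 plan.py
```

```text
t 10.5 pos [0.5495 0.1555 0.088 ] rot [-1.7996e+02 -6.0000e-02 -1.7534e+02] F [-4.3 -1.6  4.9] M [-0.62  0.75  0.06] w 0.0091 gf 25.0
```

apply_moves --pt "0 0 0 0 0 -0.02 0" --pt "0 0 0 0 0 -0.04 0" --pt "0 0 0 0 0 -0.05 0" --pt "0 0 0 0 0 -0.05 0"

```text
time_s: 10.9
tool_pos: [0.5502, 0.1558, 0.088]
tool_rot: [-180.0, 0.0, -171.1]
force: [-1.9, -2.1, 5.0]
grip_width: 0.0091
grasp_force: 25.0
```

```bash
python3 plan.py
```

```text
t 10.9 pos [0.5502 0.1558 0.088 ] rot [-1.7999e+02  2.0000e-02 -1.7113e+02] F [-1.9 -2.1  5. ] M [-0.5   0.49 -0.4 ] w 0.0091 gf 25.0
```

Screw B is at its stop too (Mz -0.40 at the same angle). Release and go over the handle.

apply_moves --pt "0 0 0 0 0 0.03 0" --pt "0 0 0 0 0 0.03 0.4" --pt "0 0 0 0 0 0.03 0.4" --pt "0 0 0 0 0 0.03 0.4" --pt "0 0 -0.15 0 0 0.03 0.4" --pt "0 0 -0.32 0 0 0.03 0.4" --pt "0 0 -0.32 0 0 0.03 0.4" --pt "0 0 -0.32 0 0 0.03 0.4"

```text
time_s: 11.7
tool_pos: [0.5504, 0.1567, 0.1522]
tool_rot: [180.0, 0.1, -173.6]
force: [-0.9, -0.5, -0.7]
grip_width: 0.0346
grasp_force: 0.0
```

```bash
python3 plan.py 0.542,0.243,0.15,95.4 
```

```text
t 11.7 pos [0.5504 0.1567 0.1522] rot [ 1.7996e+02  1.1000e-01 -1.7359e+02] F [-0.9 -0.5 -0.7] M [0.03 0.01 0.01] w 0.0346 gf 0.0
[0.542, 0.243, 0.15, 95.4] -> [-0.006, 0.433, 0.011, 0.001, 0.001, 1.059]
```

apply_moves --pt "-0.006 0.2 0 0 0 0.1 0.45" --pt "-0.006 0.433 0 0 0 0.2 0.45" --pt "-0.006 0.433 0 0 0 0.3 0.45" --pt "-0.006 0.433 0 0 0 0.4 0.45" --pt "-0.006 0.433 0 0 0 0.5 0.45" --pt "-0.006 0.433 0 0 0 0.6 0.45" --pt "-0.006 0.433 0 0 0 0.7 0.45" --pt "-0.006 0.433 0 0 0 0.8 0.45" --pt "-0.006 0.433 0 0 0 0.9 0.45" --pt "-0.006 0.433 0 0 0 1 0.45" --pt "-0.006 0.433 0 0 0 1 0.45" --pt "-0.006 0.433 0 0 0 1 0.45"

```text
time_s: 12.9
tool_pos: [0.5408, 0.2423, 0.1503]
tool_rot: [-179.9, 0.0, 100.6]
force: [1.2, -0.1, -0.1]
grip_width: 0.0395
grasp_force: 0.0
```

```bash
python3 plan.py 0.542,0.243,0.094,95.4 
```

```text
t 12.9 pos [0.5408 0.2423 0.1503] rot [-1.7989e+02  4.0000e-02  1.0064e+02] F [ 1.2 -0.1 -0.1] M [-0.06  0.01 -0.02] w 0.0395 gf 0.0
[0.542, 0.243, 0.094, 95.4] -> [0.002, 0.007, 0.282, -0.001, 0.0, 0.061]
```

apply_moves --pt "0 0.007 0.05 0 0 0.061 0.45" --pt "0 0.007 0.15 0 0 0.061 0.45" --pt "0 0.007 0.28 0 0 0.061 0.45" --pt "0 0.007 0.28 0 0 0.061 0.45" --pt "0 0.007 0.28 0 0 0.061 0" --pt "0 0.007 0.28 0 0 0.061 0" --pt "0 0.007 0.28 0 0 0.061 0" --pt "0 0.007 0.28 0 0 0.061 0" --pt "0 0.007 0.28 0 0 0.061 0" --grip_force 45

```text
time_s: 13.8
tool_pos: [0.5416, 0.2433, 0.0964]
tool_rot: [-179.9, -0.0, 95.3]
force: [-5.0, -0.8, 6.0]
grip_width: 0.0116
grasp_force: 45.0
```

```bash
python3 plan.py
```

```text
t 13.8 pos [0.5416 0.2433 0.0964] rot [-1.7988e+02 -4.0000e-02  9.5250e+01] F [-5.  -0.8  6. ] M [-0.22  1.28  0.16] w 0.0116 gf 45.0
```

apply_moves --pt "0 0 -0.03 0 0 0 0" --pt "0 0 -0.06 0 0 0 0" --pt "0 0 -0.1 0 0 0 0" --pt "0 0 -0.15 0 0 0 0" --pt "0 0 -0.15 0 0 0 0" --pt "0 0 -0.15 0 0 0 0"

```text
time_s: 14.4
tool_pos: [0.5432, 0.2428, 0.1261]
tool_rot: [179.9, -0.0, 95.2]
force: [0.7, -0.4, -4.4]
grip_width: 0.0117
grasp_force: 45.0
```

```bash
python3 plan.py
```

```text
t 14.4 pos [0.5432 0.2428 0.1261] rot [ 1.7994e+02 -3.0000e-02  9.5180e+01] F [ 0.7 -0.4 -4.4] M [-0.11  0.05  0.  ] w 0.0117 gf 45.0
```

The cover came free cleanly: 4.4 N of weight and no moment. Lift and carry.

apply_moves --pt "0 0 -0.1 0 0 0 0" --pt "0 0 -0.2 0 0 0 0" --pt "0 0 -0.3 0 0 0 0" --pt "0 0 -0.4 0 0 0 0" --pt "0 0 -0.45 0 0 0 0" --pt "0 0 -0.47 0 0 0 0" --pt "0 0 -0.47 0 0 0 0"

```text
time_s: 15.1
tool_pos: [0.5428, 0.2427, 0.2193]
tool_rot: [-180.0, 0.0, 95.2]
force: [0.1, 0.8, -3.7]
grip_width: 0.0114
grasp_force: 45.0
```

```bash
python3 plan.py 0.515,0.06,0.22,95.2 0.484,-0.2425,0.2,98.2
```

```text
t 15.1 pos [0.5428 0.2427 0.2193] rot [-179.99    0.     95.19] F [ 0.1  0.8 -3.7] M [-0.12  0.01  0.03] w 0.0114 gf 45.0
[0.515, 0.06, 0.22, 95.2] -> [-0.897, -0.221, -0.003, -0.0, 0.0, -0.0]
[0.484, -0.2425, 0.2, 98.2] -> [-2.389, -0.512, 0.097, -0.0, 0.0, -0.035]
```

apply_moves --pt "-0.05 -0.01 0 0 0 0 0" --pt "-0.15 -0.03 0 0 0 0 0" --pt "-0.28 -0.06 0 0 0 0 0" --pt "-0.43 -0.1 0 0 0 0 0" --pt "-0.58 -0.13 0 0 0 0 0" --pt "-0.73 -0.17 0 0 0 0 0" --pt "-0.88 -0.2 0 0 0 0 0" --pt "-0.97 -0.22 0 0 0 0 0" --pt "-1 -0.23 0 0 0 0 0"

```text
time_s: 16.0
tool_pos: [0.514, 0.0344, 0.2192]
tool_rot: [-179.9, 0.1, 94.8]
force: [0.0, 0.2, -3.8]
grip_width: 0.0115
grasp_force: 45.0
```

```bash
python3 plan.py 0.484,-0.2425,0.22,98.2
```

```text
t 16.0 pos [0.514  0.0344 0.2192] rot [-1.7994e+02  5.0000e-02  9.4830e+01] F [ 0.   0.2 -3.8] M [-0.12 -0.02 -0.03] w 0.0115 gf 45.0
[0.484, -0.2425, 0.22, 98.2] -> [-1.367, -0.266, -0.003, -0.001, 0.001, -0.039]
```

apply_moves --pt "-0.05 -0.01 0 0 0 0 0" --pt "-0.15 -0.03 0 0 0 0 0" --pt "-0.28 -0.06 0 0 0 -0.01 0" --pt "-0.43 -0.09 0 0 0 -0.02 0" --pt "-0.58 -0.12 0 0 0 -0.03 0" --pt "-0.73 -0.15 0 0 0 -0.035 0" --pt "-0.88 -0.18 0 0 0 -0.035 0" --pt "-0.97 -0.2 0 0 0 -0.035 0" --pt "-1 -0.2 0 0 0 -0.035 0"

```text
time_s: 16.9
tool_pos: [0.4926, -0.1657, 0.2195]
tool_rot: [-180.0, 0.0, 98.0]
force: [-0.3, -0.1, -4.8]
grip_width: 0.0119
grasp_force: 45.0
```

```bash
python3 plan.py 0.484,-0.2425,0.13,98.2
```

```text
t 16.9 pos [ 0.4926 -0.1657  0.2195] rot [-1.7998e+02  4.0000e-02  9.8030e+01] F [-0.3 -0.1 -4.8] M [-0.07  0.09 -0.04] w 0.0119 gf 45.0
[0.484, -0.2425, 0.13, 98.2] -> [-0.374, -0.096, 0.448, -0.0, 0.0, -0.002]
```

apply_moves --pt "-0.1 -0.02 0 0 0 0 0" --pt "-0.25 -0.06 0 0 0 0 0" --pt "-0.374 -0.096 0.05 0 0 0 0" --pt "-0.374 -0.096 0.15 0 0 0 0" --pt "-0.374 -0.096 0.28 0 0 0 0" --pt "-0.374 -0.096 0.41 0 0 0 0" --pt "-0.374 -0.096 0.52 0 0 0 0" --pt "-0.374 -0.096 0.58 0 0 0 0" --pt "-0.374 -0.096 0.59 0 0 0 0" --pt "-0.374 -0.096 0.59 0 0 0 0"

```text
time_s: 17.9
tool_pos: [0.4857, -0.2397, 0.1019]
tool_rot: [180.0, 0.0, 98.3]
force: [0.6, -0.2, -3.1]
grip_width: 0.0114
grasp_force: 45.0
```

```bash
python3 plan.py 0.484,-0.2425,0.07,98.2; python3 - <<'E'
from h import *
s=snap('side','s3.png')[:,:,::-1]; t=snap('top','t3.png')[:,:,::-1]
cv2.imwrite('pics/c6.png',np.hstack([cv2.resize(s[280:480,290:530],None,fx=1.65,fy=1.65,interpolation=2),cv2.resize(t[160:360,330:570],None,fx=1.65,fy=1.65,interpolation=2)]))
E
```

```text
t 17.9 pos [ 0.4857 -0.2397  0.1019] rot [179.98   0.    98.26] F [ 0.6 -0.2 -3.1] M [-0.09 -0.05  0.  ] w 0.0114 gf 45.0
[0.484, -0.2425, 0.07, 98.2] -> [-0.013, -0.01, 0.159, 0.0, 0.0, 0.001]
```

View pics/c6.png

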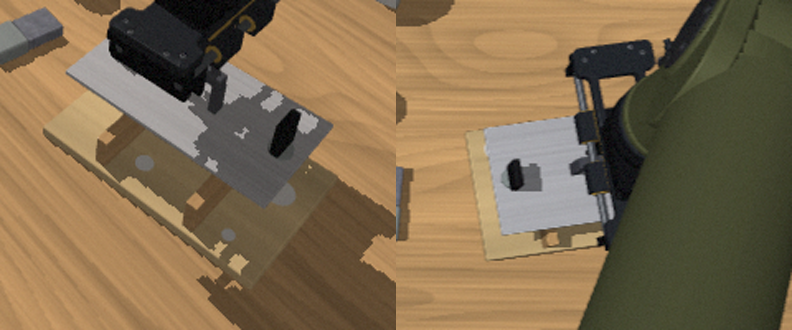

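```bash
python3 - <<'E'
from h import *
p=[.4857,-.2397,np.radians(8.26)]; L=rect(.116,.216,.0825); q=place(p,L)
P=proj('top',q); print('pred top',P.round(1).tolist(),'side',proj('side',q).round(1).tolist())
for c,obs,idx in(('top',[[383.3,237.6],[392.4,302.4]],[0,3]),('side',[[491.8,357],[450.6,405.5],[330.6,323.6]],[1,2,3])):
    print(c,(unproj(c,obs,.0825)-q[idx])[:,:2].round(4).tolist())
g=cv2.cvtColor(cv2.imread('pics/t3.png'),cv2.COLOR_BGR2GRAY)
c=cv2.cornerSubPix(g,np.float32([[[383.3,237.6]],[[392.4,302.4]]]),(4,4),(-1,-1),(3,50,.01)); print(c.reshape(-1,2),(unproj('top',c.reshape(-1,2),.0825)-q[[0,3]])[:,:2].round(4).tolist())
E
```

```text
pred top [[383.3, 237.8], [502.6, 222.1], [516.5, 286.2], [394.1, 302.8]] side [[375.1, 285.2], [491.9, 354.5], [449.7, 403.7], [329.1, 321.1]]
top [[0.0004, -0.0001], [0.0007, 0.0029]]
side [[-0.004, -0.0027], [-0.0012, -0.0026], [-0.0015, -0.0056]]
[[382.53625 238.93279]
 [394.63425 301.28284]] [[-0.0021, 0.0013], [0.0027, -0.001]]
```

The picture shows the cover level above the rack and lined up with it. Plate corners are at about (383,238) and (392,302) in the top view, matching the tool pose, so I only need a 3 mm correction before lowering slowly.

apply_moves --pt "-0.013 -0.017 0.02 0 0 0 0" --pt "-0.013 -0.017 0.05 0 0 0 0" --pt "-0.013 -0.017 0.08 0 0 0 0" --pt "-0.013 -0.017 0.11 0 0 0 0" --pt "-0.013 -0.017 0.13 0 0 0 0" --pt "-0.013 -0.017 0.14 0 0 0 0" --pt "-0.013 -0.017 0.14 0 0 0 0" --pt "-0.013 -0.017 0.14 0 0 0 0"

```text
time_s: 18.8
tool_pos: [0.4822, -0.2433, 0.0736]
tool_rot: [180.0, 0.0, 98.2]
force: [0.0, 1.1, -4.2]
grip_width: 0.0117
grasp_force: 45.0
```

```bash
python3 plan.py 0.4825,-0.2425,0.0694,98.2
```

```text
t 18.8 pos [ 0.4822 -0.2433  0.0736] rot [1.7999e+02 1.0000e-02 9.8190e+01] F [ 0.   1.1 -4.2] M [-0.19 -0.01 -0.01] w 0.0117 gf 45.0
[0.4825, -0.2425, 0.0694, 98.2] -> [0.004, 0.002, 0.021, 0.0, 0.0, -0.0]
```

apply_moves --pt "0.003 0 0.005 0 0 0 0" --pt "0.003 0 0.01 0 0 0 0" --pt "0.003 0 0.015 0 0 0 0" --pt "0.003 0 0.018 0 0 0 0" --pt "0.003 0 0.018 0 0 0 0"

```text
time_s: 19.3
tool_pos: [0.4819, -0.2426, 0.0699]
tool_rot: [-180.0, -0.0, 98.2]
force: [0.7, 0.5, -4.9]
grip_width: 0.0115
grasp_force: 45.0
```

```bash
python3 plan.py
```

```text
t 19.3 pos [ 0.4819 -0.2426  0.0699] rot [-1.7999e+02 -1.0000e-02  9.8200e+01] F [ 0.7  0.5 -4.9] M [-0.1   0.06 -0.03] w 0.0115 gf 45.0
```

Not touching yet (full weight still carried), so I creep down.

apply_moves --pt "0 0 0.003 0 0 0 0" --pt "0 0 0.006 0 0 0 0" --pt "0 0 0.009 0 0 0 0" --pt "0 0 0.009 0 0 0 0"

```text
time_s: 19.7
tool_pos: [0.4821, -0.2427, 0.0694]
tool_rot: [180.0, -0.0, 98.2]
force: [-3.0, 2.3, 7.3]
grip_width: 0.0117
grasp_force: 45.0
```

```bash
python3 plan.py
```

```text
t 19.7 pos [ 0.4821 -0.2427  0.0694] rot [ 1.7997e+02 -5.0000e-02  9.8190e+01] F [-3.   2.3  7.3] M [ 0.33  0.85 -0.04] w 0.0117 gf 45.0
```

The cover is down on the rails (force reversed to +7 N). Ease, open and withdraw.

apply_moves --pt "0 0 -0.003 0 0 0 0" --pt "0 0 -0.003 0 0 0 0.4" --pt "0 0 -0.003 0 0 0 0.4" --pt "0 0 -0.003 0 0 0 0.4" --pt "0 0 -0.003 0 0 0 0.4" --pt "0 0 -0.1 0 0 0 0.4" --pt "0 0 -0.25 0 0 0 0.4" --pt "0 0 -0.45 0 0 0 0.4" --pt "0 0 -0.65 0 0 0 0.4" --pt "0 0 -0.65 0 0 0 0.4" --pt "0 0.5 -0.65 0 0 0 0.4" --pt "0 0.9 -0.65 0 0 0 0.4" --pt "0 0.9 -0.65 0 0 0 0.4" --pt "-0.9 0.9 -0.65 0 0 0 0.4" --pt "-0.9 0.9 -0.65 0 0 0 0.4" --pt "-0.9 0.9 -0.65 0 0 0 0.4" --pt "-0.9 0.9 -0.65 0 0 0 0.4" --pt "-0.9 0.9 -0.65 0 0 0 0.4"

```text
time_s: 21.5
tool_pos: [0.6832, -0.4021, 0.1948]
tool_rot: [-179.7, 0.2, 97.8]
force: [-0.7, -0.2, 0.8]
grip_width: 0.0346
grasp_force: 0.0
```

```bash
python3 plan.py; python3 - <<'E'
from h import *
snap('side','s4.png'); snap('top','t4.png')
a,b=cv2.imread('pics/s4.png'),cv2.imread('pics/t4.png')
cv2.imwrite('pics/c7.png',np.vstack([cv2.resize(np.hstack([a,b]),(800,300)),np.hstack([cv2.resize(a[290:470,300:540],(400,300)),cv2.resize(b[190:340,350:550],(400,300))])]))
for r in(np.load('rack.npy'),[.482,-.2427,np.radians(8.2)]): print(proj('top',place(r,rect(.116,.216,.05))).round(1).tolist())
E
```

```text
t 21.5 pos [ 0.6832 -0.4021  0.1948] rot [-1.7971e+02  1.6000e-01  9.7780e+01] F [-0.7 -0.2  0.8] M [-0.11  0.06 -0.02] w 0.0346 gf 0.0
[[382.2, 243.6], [497.6, 228.2], [510.9, 290.3], [392.7, 306.6]]
[[382.5, 243.6], [498.0, 228.5], [511.2, 290.6], [392.9, 306.6]]
```

View pics/c7.png

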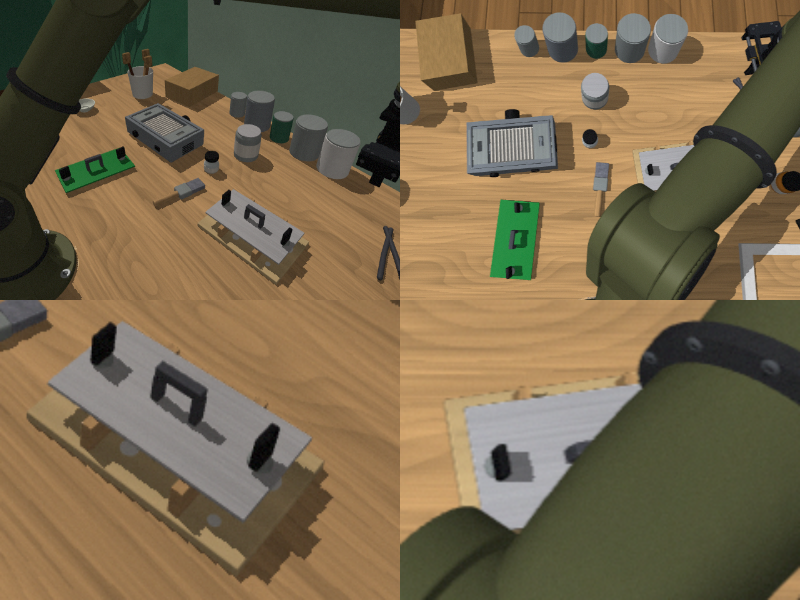

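The cover lies flat on both rails, handle up, centred and parallel with the board: side crop plate corners (48,385), (122,322), (310,440), (247,515). Jar, tin and brush have not moved, and the gripper is clear of everything.

```bash
python3 -c "
from cell import env
print(env.sign_off())"
```

```text
the job is handed in; nothing more can be done
None
```

I turned both thumbscrews to their loose stops, set the cover flat on the drying rack with its handle up, let go and handed the job in at about 21.6 s; no verdict was returned.

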